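Set the feed turntable's collar on the shaft flat

ROBOT

A 6-joint arm with a two-finger parallel gripper is mounted at the origin on the work surface. World frame = base frame: x ahead of the robot, y to its left, z up, the work surface at z = 0. Lengths are in m, angles in rad, forces in N, time in s.
With the tool pointing down it reaches from about 0.425 to 0.95 m from the base axis. Payload 3.5 kg.
Tool frame: the origin (TCP) lies at the very end of the fingers, on their centre line; the grasp point (between the pads) lies 19 mm behind it (pinch_z is the distance from the TCP to the grasp point, in m); z points along the fingers, y is the direction in which the jaws open and shut (so a half turn about z gives the same grasp; the last joint's range is limited). The gripper opens to 85 mm and grips with 20 to 120 N. Pads are 22 mm wide; open, the fingers measure 114 mm over their backs; the gripper's body (76 mm by 85 mm) begins 54 mm behind the grasp point. The pads swing forward as they close: fully open they stand 13 mm farther back than shut.
Start: joints at [-1.398, 0.286, 1.577, -0, 1.279, -0.15], TCP at [0.214, -0.64, 0.231] pointing down, gripper open.
Joint ranges: [-2.77, 2.77], [-0.9, 2.22], [0.21, 2.48], [-1.53, 4.67], [0.24, 2.81], [-2.84, 2.84]. Speed limits (rad/s): [2.79, 2.79, 3.14, 3.14, 3.14, 3.14].

INTERFACE

Orientations are given as a 3x3 rotation matrix whose columns are the frame's x, y, z axes.
In Python, from plant import * gives the robot as it stands.
- The arm moves only by the shell command python3 -m pendant 'ROWS' [FORCE]. ROWS is JSON, one flat list of numbers, 7 for each row, row after row: the shift along the tool's x, y, z in cm, then the turn, a rotation vector about the tool's x, y, z in rad, then the closure, from 0 (fully open) to 1 (shut). In form: [dx, dy, dz, wx, wy, wz, grip, dx, dy, dz, wx, wy, wz, grip, ...]. A call has 1 to 5 rows; each row shifts and turns the pose as measured when the row begins, along the tool's axes as they then stand; what a row does not reach is not made up. A row lasts 1/8 s, in which the tool goes at most 62.5 mm and 10.7 degrees, less where a joint would pass 70% of its speed; a pose out of reach is approached as far as the arm can. A call is refused whole if a number of a shift passes 6.25 or a number of a turn 0.188, either way. A call with a gripper value outside its range is refused whole. The fingers move at their own pace and stop on an object; FORCE is the grip in N (left out, the last holds). Time passes only in rows, so rows that do not move let the fingers close. It gives the time, the measured TCP pose, the force and the opening at its end, in the units of the state.
- get_state(): the state, without advancing time (a new reading comes with each control period).
- grab_frame(name): name is "side" or "top"; returns a dict with "pixels" (480x640x3 uint8, blue, green, red), "camera_matrix" (3x3 intrinsics, pixels), "rvec" (rotation vector, rad) and "tvec" (3), from world to camera coordinates, as OpenCV has them. Camera axes: x right, y down, z forward; pixel columns grow to the right and rows downward; lengths in m; the calibration is good to about 2 mm. A picture is of the moment at which its call begins. There is no depth.
- sign_off(): hands the job in, once; it reports no verdict.
The state is a dict: "t": time; "joints": joint angles; "qvel": joint speeds; "joint_efforts": joint torques, N m; "position": TCP position; "tool_rot": TCP orientation; "ft_force": force on the tool from outside, world axes, zero at the start; "ft_torque": the same for the moment, N m; "width": finger opening in m.
Only numpy, scipy, OpenCV 4.12 (cv2) and the standard library are available. Lean on these libraries where they do the work, as an engineer would, in place of code of your own. Each camera call takes 0.05 s, during which the arm holds its last target. There are 200 camera calls.

TASK

With the fingers, turn the drive's upright shaft until its flat squarely faces the hex-key rest. Then pick up the collar with the set screw, slide it over the shaft with its screw on the flat and facing the key rest, all the way down to the shoulder, and finish while still gripping it and pressing it down firmly, so that the screw could be tightened; do not let go. Leave the plain ring and all other things where they are.

Things in the scene. Friction and masses are not known exactly. Their poses are not given: they have to be found in the camera images.
- drive: white gearbox of the feed turntable, fixed, top 40 mm above the table. Origin: on the shaft's axis at table level; x axis (horizontal) points from the shaft to the hex-key rest. The housing reaches 95 mm from the axis towards the rest, 55 mm the other way and 50 mm to either side
- key_rest (a point): middle of the hex-key rest on the gearbox, 71 mm from the shaft's axis, 56 mm above the table: two small grey cheeks 34 mm long, side by side with a 10 mm slot between them that points at the shaft; their tops are 56 mm above the table
- shaft: upright steel shaft with D-shaped section, diameter 22 mm, turning about its vertical axis with slight friction (0.04 N m); stays where left. Origin: on the axis, 40 mm above the table; z up; x axis points squarely out of its one flat. Starts 0.6 to 2.3 rad anticlockwise (from above) of the flat facing the key rest: turn it clockwise; stops lie 3.1 rad either side of facing
- flat (a point): middle of the shaft's flat, 6 mm from the axis, 69 mm above the table. The flat runs the shaft's full length and is 18 mm wide; across it, from flat to round back, the shaft measures 17 mm, elsewhere up to 22 mm, so shut fingers stand closer on it, centred 2.5 mm behind the axis
- shaft_top (a point): centre of the shaft's top end, on its axis, 92 mm above the table; the rim has a 2 mm chamfer
- shoulder (a point): on the shaft's axis, 46 mm above the table: top of the dark round shoulder (diameter 40 mm, height 6 mm) at the shaft's foot, which turns with it; the collar's underside comes to lie on it
- collar: aluminium shaft collar, loose, on the table with its bore upright: outside diameter 46 mm, bore 25 mm, height 28 mm, about 120 g. Origin: centre of its underside, on the bore's axis; z up; x axis points outwards along its set screw. It can be gripped from above across the two sides beside the screw boss
- screw (a point): outer end of the collar's set screw: a round boss of diameter 11 mm sticking out to 31 mm from the bore's axis, 14 mm above the underside. Inside the bore the screw's dark tip (diameter 6.4 mm) reaches in to 7.5 mm from the axis, so the collar goes down only with the screw over the flat (within about 0.3 rad)
- spacer: plain aluminium ring without any screw or boss, outside diameter 46 mm, bore 25 mm, height 20 mm, lying flat; not the part wanted; origin: centre of its underside
- water_bowl: terracotta bowl, diameter 84 mm, height 45 mm; bystander; origin: centre of its underside
- seed_dish: shallow green plastic dish, diameter 100 mm, height 30 mm; bystander; origin: centre of its underside
- supplement_jar: white jar, diameter 56 mm, height 75 mm; bystander; origin: centre of its underside
- driver: screwdriver lying along its x, length 140 mm; bystander; origin below its middle, at table level
- seed_can: can with a paper label, diameter 70 mm, height 100 mm; bystander; origin: centre of its underside
- egg_cup: small white ceramic cup, diameter 52 mm, height 50 mm; bystander; origin: centre of its underside
Mind the look-alikes: they are no part of the job. What is shaped like the drive but turquoise is not meant.

How it is judged:
By the outcome, as a careful person would: the job done as asked, in the order asked, and still so for the second after the job is handed in, while the arm keeps its last pose, push and grip.
It also fails if it takes over 67 s, if anything falls off the work surface, if the arm or the gripper's body presses on something with over 40 N, if the wrist force passes 120 N, or if a joint passes its speed limit or range.

## Working session

There is one attempt and no reset: what is moved stays moved. The work goes in short steps, Python scripts to look and compute and a shell command to move; the robot and the scene stay as the last step left them, time stands still between calls to the robot, and variables do not carry over. Pictures are saved under pics/ and viewed, about 8 in all and at most 12, crops included, and the job is handed in when it is done.

```bash
mkdir -p pics; ls
cat > h.py <<'E'
from plant import *
import numpy as np, cv2
def snap(name,fn,crop=None,scale=1):
    f=grab_frame(name); im=f["pixels"]
    if crop: x0,y0,x1,y1=crop; im=im[y0:y1,x0:x1]
    if scale!=1: im=cv2.resize(im,None,fx=scale,fy=scale,interpolation=cv2.INTER_CUBIC)
    cv2.imwrite("pics/"+fn,im); np.savez("cal_"+name+".npz",K=f["camera_matrix"],r=f["rvec"],t=f["tvec"]); return f
def cal(n):
    d=np.load("cal_"+n+".npz"); return d["K"],d["r"].reshape(3,1),d["t"].reshape(3,1)
def onz(n,u,v,z):
    K,r,t=cal(n); R=cv2.Rodrigues(r)[0]; C=-R.T@t; d=R.T@np.linalg.inv(K)@np.array([[u],[v],[1.]]); s=(z-C[2])/d[2]; return (C+s*d).ravel()
def proj(n,p):
    K,r,t=cal(n); return cv2.projectPoints(np.array(p,float).reshape(-1,1,3),r,t,K,None)[0].reshape(-1,2)
E
python3 - <<'E'
from h import *
snap("top","t1.png"); snap("side","s1.png")
for n in("top","side"):
    K,r,t=cal(n); R=cv2.Rodrigues(r)[0]; print(n,K.round(1).tolist(),(-R.T@t).ravel().round(3))
s=get_state(); print(s)
E
```

```text
pics
top [[600.8, 0.0, 319.5], [0.0, 600.8, 236.3], [0.0, 0.0, 1.0]] [0.33  0.038 1.576]
side [[523.6, 0.0, 315.7], [0.0, 523.6, 235.4], [0.0, 0.0, 1.0]] [-0.215  0.672  0.822]
{'t': 0.1, 'joints': array([-1.39800364e+00,  2.87137500e-01,  1.57802801e+00, -1.80121577e-05,
        1.27857791e+00, -1.49987232e-01]), 'qvel': array([ 0.00045854, -0.00307319, -0.00278692,  0.00073063,  0.00127725,
        0.00021323]), 'joint_efforts': array([ 8.96290112e-04, -4.07296371e+01, -2.93699580e+01, -1.37022371e-04,
        3.43314285e-03, -1.11536945e-06]), 'position': array([ 0.21404271, -0.63954487,  0.2300466 ]), 'tool_rot': array([[ 9.48355689e-01,  3.17208664e-01, -3.86782200e-04],
       [ 3.17208754e-01, -9.48353378e-01,  2.11577468e-03],
       [ 3.04335853e-04, -2.12919765e-03, -9.99997687e-01]]), 'ft_force': array([-0.0123529 , -0.54040622, -1.39074071]), 'ft_torque': array([-0.02011152,  0.03196739,  0.00693242]), 'width': 0.08534573920208824}
```

View pics/t1.png

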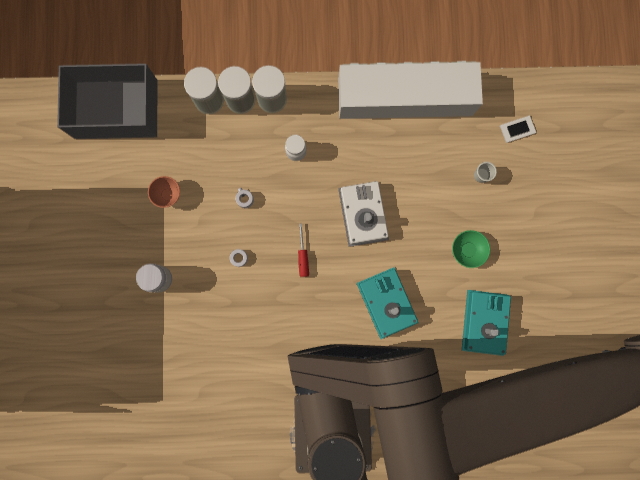

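View pics/s1.png

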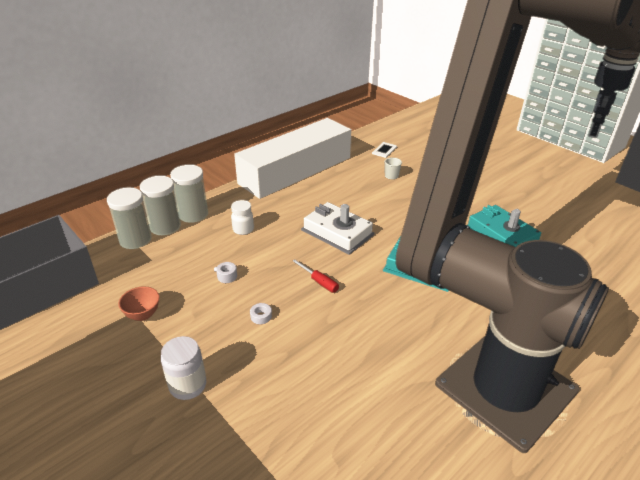

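The top view shows the white drive at (365,215), with its rest at (364,192) and shaft at (367,219). The collar, with its boss, is at (244,198), and the plain ring is at (238,258). In the side view the shaft is at (344,215) and the collar at (227,272). Next I'll take enlarged crops.

Run:
```python
from h import *
a=grab_frame("top")["pixels"]; b=grab_frame("side")["pixels"]
def c(im,x,y,w,h,W,H): return cv2.resize(im[y:y+h,x:x+w],(W,H),interpolation=cv2.INTER_CUBIC)
t=np.hstack([c(a,335,175,60,75,400,500),c(a,225,180,40,50,400,500)])
cv2.imwrite("pics/t2.png",t)
s=np.hstack([c(b,300,190,80,100,400,500),c(b,205,250,40,50,400,500)])
cv2.imwrite("pics/s2.png",s)
```

```text
(no output)
```

View pics/t2.png

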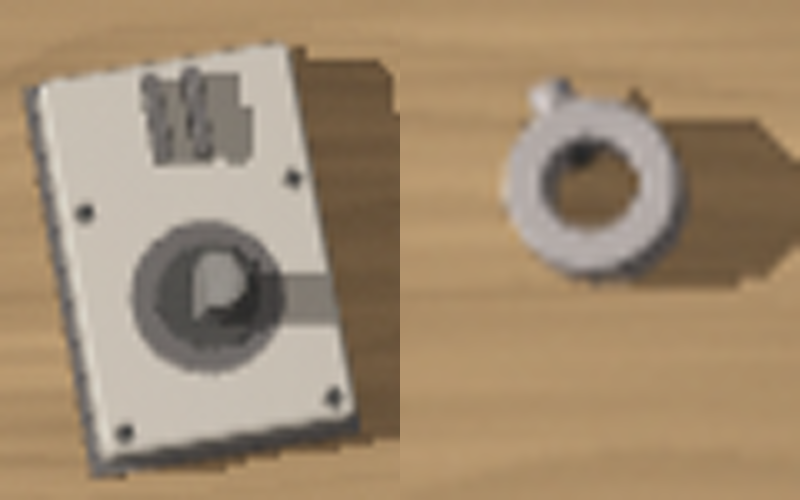

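View pics/s2.png

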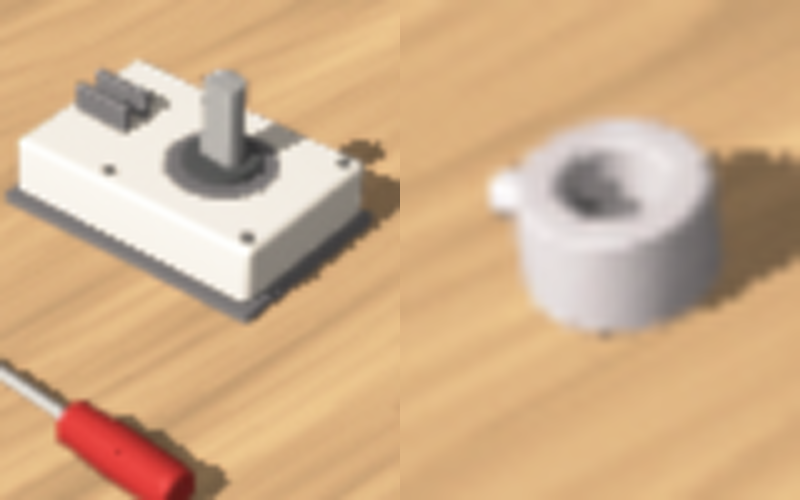

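Enlarged views: in the top one the shaft's D has its straight edge at crop x≈193, y 262–318, so the flat faces image left. The rest is at (180,118) and the flange centre at (209,297). The collar's bore is at (591,188) and its boss tip at (550,93). The side view agrees: the flat faces the camera and the boss points left.

Run:
```python
from h import *
def T(cx,cy,f,x0,y0): return ((cx+.5)/f-.5+x0,(cy+.5)/f-.5+y0)
td=lambda x,y:T(x,y,400/60,335,175)
tc=lambda x,y:T(x-400,y,10,225,180)
sd=lambda x,y:T(x,y,5,300,190)
sc=lambda x,y:T(x-400,y,10,205,250)
P=lambda n,uv,z:onz(n,*uv,z)[:2]
cs=[P("top",td(*c),.04) for c in((40,85),(288,43),(353,412),(105,462))]
cs=np.array(cs);print("corners",cs.round(4).tolist(),[np.linalg.norm(cs[i]-cs[i-1]).round(4) for i in range(4)])
e=(cs[0]+cs[1]-cs[2]-cs[3])/2; yaw=np.arctan2(e[1],e[0]); x=e/np.linalg.norm(e)
print("yaw",yaw,"axis from corners",cs.mean(0)-x*.02)
print("flange top",P("top",td(209,297),.042))
print("shaft top",P("top",td(221,280),.092),"rest",P("top",td(180,118),.056))
a,b=P("top",td(195,262),.092),P("top",td(193,318),.092);d=a-b;print("flat edge",a,b,"normal",np.arctan2(d[0],-d[1]))
print("side shaft top",P("side",sd(224,77),.092),"flange",P("side",sd(222,163),.042))
cs2=np.array([P("side",sd(*c),.04) for c in((22,140),(135,62),(360,168),(248,252))]);e2=(cs2[0]+cs2[1]-cs2[2]-cs2[3])/2
print("side corners",cs2.round(4).tolist(),"yaw",np.arctan2(e2[1],e2[0]),"axis",cs2.mean(0)-e2/np.linalg.norm(e2)*.02)
# side flat bottom edge: at shoulder z .046
c1=P("top",tc(591,187),.028);s=P("top",tc(548,93),.014); 
print("collar top-cam",c1,"outer",P("top",tc(593,186),.028),"screw",s,np.linalg.norm(s-c1),"yaw",np.arctan2(*(s-c1)[::-1]))
c2=P("side",sc(617,182),.028);s2=P("side",sc(495,192),.014)
print("collar side",c2,s2,np.linalg.norm(s2-c2),np.arctan2(*(s2-c2)[::-1]))
```

```text
corners [[0.6228, -0.0375], [0.6373, -0.1347], [0.492, -0.1548], [0.4749, -0.0584]] [np.float64(0.1494), np.float64(0.0983), np.float64(0.1466), np.float64(0.0979)]
yaw 0.1388316392135461 axis from corners [ 0.53694357 -0.09909695]
flange top [ 0.53781309 -0.1004098 ]
shaft top [ 0.53735375 -0.10060641] rest [ 0.60568097 -0.09025209]
flat edge [ 0.54437948 -0.09109094] [ 0.52326165 -0.08965908] normal 1.5030963946496667
side shaft top [ 0.5411497  -0.09999548] flange [ 0.53789768 -0.09798796]
side corners [[0.6223, -0.0369], [0.6368, -0.1292], [0.4904, -0.1494], [0.4786, -0.0581]] yaw 0.14216994307953634 axis [ 0.53725214 -0.09624692]
collar top-cam [0.60197657 0.21541189] outer [0.60222869 0.2148884 ] screw [0.62977784 0.22806112] 0.030543637235964975 yaw 0.42699362597415363
collar side [0.60267592 0.21644037] [0.63300102 0.23179394] 0.03399034398355025 0.46867406227175684
```

```bash
cat >> h.py <<'E'
from scipy.spatial.transform import Rotation as Ro
def Rd(a):  # tool down, jaw (y) axis at world angle a
    y=np.array([np.cos(a),np.sin(a),0]); z=np.array([0,0,-1.]); return np.c_[np.cross(y,z),y,z]
def yang(R): return np.arctan2(R[1,1],R[0,1])
def plan(p,a,n,g,pivot=None,lag=0):
    """n rows to position p, jaw angle a (signed continuous: a0 + delta in a if |.|>pi ok)"""
    s=get_state(); P=np.array(s["position"]); R=np.array(s["tool_rot"]); a0=yang(R); rows=[]
    for k in range(1,n+1):
        f=k/n; ak=a0+(a-a0)*f; p0=np.array(s["position"]); T=p0+(np.array(p)-p0)*f
        if pivot is not None:
            q=np.array(pivot); v0=Ro.from_euler("z",ak-a0).apply(p0-q); v1=Ro.from_euler("z",ak-a).apply(np.array(p)-q); T=q+v0*(1-f)+v1*f
        Rn=Rd(ak); d=R.T@(T-P)*100; w=Ro.from_matrix(R.T@Rn).as_rotvec()
        rows+= [[*(round(float(x),2) for x in d),*(round(float(x),3) for x in w),g]]; P,R=T,Rn
    for i in range(0,n,5): print("["+", ".join(",".join("%g"%x for x in r) for r in rows[i:i+5])+"]")
def st():
    s=get_state(); print("t %.2f pos %s yang %.4f tilt %s F %s M %s w %.4f q6 %.2f"%(s["t"],s["position"].round(4),yang(s["tool_rot"]),s["tool_rot"][:2,2].round(4),s["ft_force"].round(2),s["ft_torque"].round(2),s["width"],s["joints"][5]))
E
python3 -c "
from h import *
a=1.5; plan([.538-.0025*np.cos(a),-.099-.0025*np.sin(a),.18],a,16,0)"
```

```text
[2.99,-2.55,0.32,-0.002,-0,-0.172,0, 3.38,-2,0.32,0,0,-0.172,0, 3.67,-1.39,0.32,0,0,-0.172,0, 3.85,-0.75,0.32,0,0,-0.172,0, 3.92,-0.08,0.32,0,0,-0.172,0]
[3.88,0.6,0.32,0,0,-0.172,0, 3.72,1.25,0.32,0,0,-0.172,0, 3.45,1.87,0.32,0,0,-0.172,0, 3.08,2.43,0.32,0,0,-0.172,0, 2.62,2.92,0.32,0,0,-0.172,0]
[2.08,3.33,0.32,0,0,-0.172,0, 1.49,3.63,0.32,0,0,-0.172,0, 0.84,3.83,0.32,0,0,-0.172,0, 0.17,3.92,0.32,0,0,-0.172,0, -0.5,3.89,0.32,0,0,-0.172,0]
[-1.16,3.75,0.32,0,0,-0.172,0]
```

```bash
python3 -m pendant '[2.99,-2.55,0.32,0,0,-0.172,0, 3.38,-2,0.32,0,0,-0.172,0, 3.67,-1.39,0.32,0,0,-0.172,0, 3.85,-0.75,0.32,0,0,-0.172,0, 3.92,-0.08,0.32,0,0,-0.172,0]' | tail -c 400
python3 -m pendant '[3.88,0.6,0.32,0,0,-0.172,0, 3.72,1.25,0.32,0,0,-0.172,0, 3.45,1.87,0.32,0,0,-0.172,0, 3.08,2.43,0.32,0,0,-0.172,0, 2.62,2.92,0.32,0,0,-0.172,0]' >/dev/null
python3 -m pendant '[2.08,3.33,0.32,0,0,-0.172,0, 1.49,3.63,0.32,0,0,-0.172,0, 0.84,3.83,0.32,0,0,-0.172,0, 0.17,3.92,0.32,0,0,-0.172,0, -0.5,3.89,0.32,0,0,-0.172,0]' >/dev/null
python3 -c "
from h import *
st();a=1.5; plan([.538-.0025*np.cos(a),-.099-.0025*np.sin(a),.12],a,5,0)"
```

```text
t: 0.82
position: [0.3142, -0.4674, 0.2127]
tool_rot: [[0.357, 0.934, -0.001], [0.934, -0.357, 0.003], [0.002, -0.001, -1.0]]
ft_force: [0.3, -0.6, 0.8]
width: 0.0852
t 2.08 pos [ 0.5032 -0.1083  0.18  ] yang 1.4125 tilt [0.0005 0.0026] F [ 0.01 -0.55  0.15] M [-0.03 -0.    0.01] w 0.0854 q6 -1.82
[-0.66,0.24,1.2,0.003,0,-0.017,0, -0.67,0.23,1.2,0,0,-0.017,0, -0.67,0.22,1.2,0,0,-0.017,0, -0.67,0.21,1.2,0,0,-0.017,0, -0.68,0.2,1.2,0,0,-0.017,0]
```

```bash
python3 -m pendant '[-0.66,0.24,1.2,0.003,0,-0.017,0, -0.67,0.23,1.2,0,0,-0.017,0, -0.67,0.22,1.2,0,0,-0.017,0, -0.67,0.21,1.2,0,0,-0.017,0, -0.68,0.2,1.2,0,0,-0.017,0]' >/dev/null
python3 -c "
from h import *
st();a=1.5; plan([.538-.0025*np.cos(a),-.099-.0025*np.sin(a),.06],a,5,0)
snap('top','t3.png',(320,160,420,260),6)
"
```

```text
t 2.70 pos [ 0.5393 -0.1018  0.116 ] yang 1.5001 tilt [-0.0005 -0.0011] F [-0.3   0.64 -0.94] M [-0.03 -0.02 -0.01] w 0.0852 q6 -1.87
[0.03,0.01,1.12,-0.001,-0,0,0, 0.03,0,1.12,0,0,0,0, 0.03,0,1.12,0,0,0,0, 0.03,0,1.12,0,0,0,0, 0.03,0,1.12,0,0,0,0]
```

```bash
python3 -m pendant '[0.03,0.01,1.12,0,0,0,0, 0.03,0,1.12,0,0,0,0, 0.03,0,1.12,0,0,0,0, 0.03,0,1.12,0,0,0,0.2, 0.03,0,1.0,0,0,0,0.4]' 20 >/dev/null
python3 -m pendant '[0,0,0,0,0,0,0.6, 0,0,0,0,0,0,0.8, 0,0,0,0,0,0,1, 0,0,0,0,0,0,1, 0,0,0,0,0,0,1]' 20 >/dev/null; python3 -c "from h import *;st()"
python3 -m pendant '[0,0,0,0,0,0,1, 0,0,0,0,0,0,1, 0,0,0,0,0,0,1]' 40 >/dev/null; python3 -c "from h import *;st()"
```

```text
t 4.00 pos [ 0.5367 -0.1015  0.0552] yang 1.5004 tilt [-0.0033 -0.0002] F [ 0.12 -0.48 -2.4 ] M [-0.05 -0.06 -0.01] w 0.0174 q6 -1.87
t 4.38 pos [ 0.5367 -0.1015  0.0553] yang 1.5002 tilt [-0.0031 -0.0003] F [ 0.13 -0.59 -1.82] M [-0.06  0.06  0.04] w 0.0165 q6 -1.87
```

```bash
python3 -c "
from h import *
a=.143;q=np.array([.5375,-.099,.0553]); plan(q-.0025*np.array([np.cos(a),np.sin(a),0]),a,10,1,q)"
```

```text
[0.03,0.01,0,-0.001,-0.003,0.136,1, 0.03,0.01,0,0,0,0.136,1, 0.03,0.01,0,0,0,0.136,1, 0.03,0.01,0,0,0,0.136,1, 0.03,0.01,0,0,0,0.136,1]
[0.03,0.01,0,0,0,0.136,1, 0.03,0.01,0,0,0,0.136,1, 0.03,0,0,0,0,0.136,1, 0.03,0,0,0,0,0.136,1, 0.03,0,0,0,0,0.136,1]
```

```bash
python3 -m pendant '[0.03,0.01,0,0,0,0.136,1, 0.03,0.01,0,0,0,0.136,1, 0.03,0.01,0,0,0,0.136,1, 0.03,0.01,0,0,0,0.136,1, 0.03,0.01,0,0,0,0.136,1]' >/dev/null; python3 -c "from h import *;st()"
python3 -m pendant '[0.03,0.01,0,0,0,0.136,1, 0.03,0.01,0,0,0,0.136,1, 0.03,0,0,0,0,0.136,1, 0.03,0,0,0,0,0.136,1, 0.03,0,0,0,0,0.136,1]' >/dev/null;  python3 -c "
from h import *
st();a=.143;q=np.array([.5375,-.099,.0553]); plan(q-.0025*np.array([np.cos(a),np.sin(a),0]),a,2,1,q)"
```

```text
t 5.00 pos [ 0.536  -0.0994  0.0553] yang 0.7980 tilt [-0.0017  0.0017] F [ 0.73  0.2  -2.46] M [ 0.05 -0.12  0.03] w 0.0167 q6 -1.17
t 5.62 pos [ 0.5368 -0.0974  0.0553] yang 0.0947 tilt [0.0022 0.0024] F [ 2.33 -0.76 -3.71] M [ 0.03 -0.1   0.03] w 0.0162 q6 -0.46
[-0.09,-0.1,0,0.002,-0.002,-0.024,1, -0.09,-0.1,0,0,0,-0.024,1]
```

```bash
python3 -m pendant '[-0.09,-0.08,0,0.002,-0.002,-0.024,1, -0.09,-0.08,0,0,0,-0.024,1, 0,0,0,0,0,0,1]' >/dev/null;  python3 -c "
from h import *
st();a=.143;q=np.array([.5375,-.099,.0553]); plan(q-.0025*np.array([np.cos(a),np.sin(a),0]),a,2,1,q)"
```

```text
t 6.00 pos [ 0.5367 -0.0975  0.0553] yang 0.1499 tilt [0.0037 0.0039] F [ 1.17 -0.52 -2.69] M [-0.14  0.04 -0.05] w 0.0162 q6 -0.52
[-0.08,-0.1,-0,0.004,-0.003,0.003,1, -0.08,-0.1,0,0,0,0.003,1]
```

```bash
python3 -m pendant '[0,0,0,0,0,0,0.8, 0,0,0,0,0,0,0.6, 0,0,0,0,0,0,0.5]' >/dev/null; python3 -c "from h import *;st()"
python3 -m pendant '[0,0,-1.5,0,0,0,0.5, 0,0,-2.5,0,0,0,0.5, 0,0,-3,0,0,0,0.5, 0,0,-3,0,0,0,0.5, 0,0,-3,0,0,0,0.3]' >/dev/null;  python3 -c "
from h import *
st();plan([.6022,.2155,.17],-1.13,14,0)"
```

```text
t 6.38 pos [ 0.5369 -0.0982  0.056 ] yang 0.1527 tilt [0.0038 0.0026] F [ 0.8  -0.03  0.9 ] M [-0.    0.   -0.01] w 0.0426 q6 -0.52
t 7.00 pos [ 0.5353 -0.0988  0.1924] yang 0.1534 tilt [0.0017 0.0023] F [ 0.03 -0.51 -0.6 ] M [-0.03 -0.03  0.01] w 0.0589 q6 -0.52
[2.14,0.81,0.17,0.002,-0.002,0.092,0, 2.21,0.62,0.16,0,0,0.092,0, 2.26,0.41,0.16,0,0,0.092,0, 2.29,0.2,0.16,0,0,0.092,0, 2.29,-0.01,0.16,0,0,0.092,0]
[2.28,-0.22,0.16,0,0,0.092,0, 2.26,-0.43,0.16,0,0,0.092,0, 2.21,-0.63,0.16,0,0,0.092,0, 2.14,-0.83,0.16,0,0,0.092,0, 2.05,-1.02,0.16,0,0,0.092,0]
[1.95,-1.21,0.16,0,0,0.092,0, 1.83,-1.38,0.16,0,0,0.092,0, 1.7,-1.54,0.16,0,0,0.092,0, 1.55,-1.69,0.16,0,0,0.092,0]
```

```bash
python3 -m pendant '[2.14,0.81,0.17,0.002,-0.002,0.092,0, 2.21,0.62,0.16,0,0,0.092,0, 2.26,0.41,0.16,0,0,0.092,0, 2.29,0.2,0.16,0,0,0.092,0, 2.29,-0.01,0.16,0,0,0.092,0]' >/dev/null
python3 -m pendant '[2.28,-0.22,0.16,0,0,0.092,0, 2.26,-0.43,0.16,0,0,0.092,0, 2.21,-0.63,0.16,0,0,0.092,0, 2.14,-0.83,0.16,0,0,0.092,0, 2.05,-1.02,0.16,0,0,0.092,0]' >/dev/null
python3 -m pendant '[1.95,-1.21,0.16,0,0,0.092,0, 1.83,-1.38,0.16,0,0,0.092,0, 1.7,-1.54,0.16,0,0,0.092,0]' >/dev/null
python3 -c "
from h import *
st();plan([.6022,.2155,.09],-1.13,5,0)
a=grab_frame('top')['pixels']; b=grab_frame('side')['pixels']
def c(im,x,y,w,h,W,H): return cv2.resize(im[y:y+h,x:x+w],(W,H),interpolation=cv2.INTER_CUBIC)
cv2.imwrite('pics/m3.png',np.hstack([c(a,335,175,60,75,400,500),c(b,300,190,80,100,400,500)]))"
```

```text
t 8.62 pos [0.6112 0.1969 0.1965] yang -1.0844 tilt [ 0.0303 -0.0078] F [-0.1  -0.19  1.6 ] M [-0.01 -0.02  0.03] w 0.0852 q6 1.25
[-0.03,-0.46,2.12,0.021,-0.023,0.009,0, 0.01,-0.41,2.13,0,0,0.009,0, 0.01,-0.41,2.13,0,0,0.009,0, 0,-0.41,2.13,0,0,0.009,0, 0,-0.41,2.13,0,0,0.009,0]
```

View pics/m3.png

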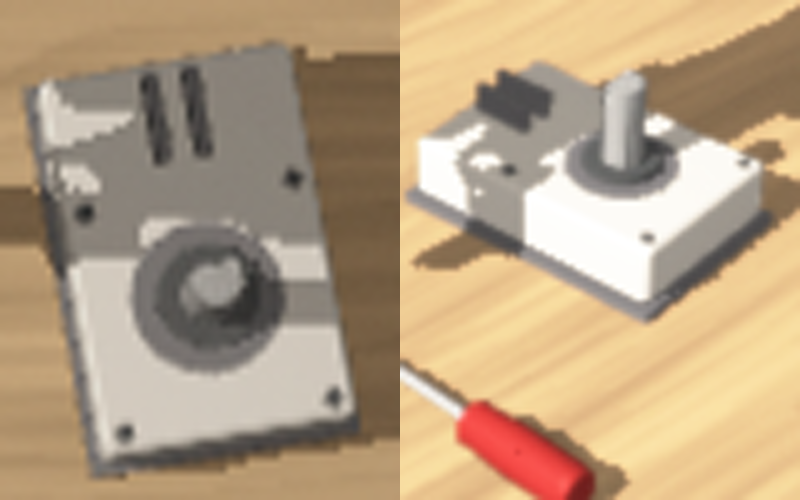

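The rest's cheeks point at 0.15–0.16 rad. The shaft's flat edge now runs (185,275)–(238,258), facing the rest, and in the side view the flat has turned away from the camera. On to the collar.

```bash
python3 -m pendant '[-0.03,-0.46,2.12,0.021,-0.023,0.009,0, 0.01,-0.41,2.13,0,0,0.009,0, 0.01,-0.41,2.13,0,0,0.009,0, 0,-0.41,2.13,0,0,0.009,0, 0,-0.41,2.13,0,0,0.009,0]' >/dev/null
python3 -m pendant '[0,0,0,0,0,0,0]' >/dev/null
python3 -c "
from h import *
st();plan([.6022,.2155,.005],-1.13,6,0)
a=grab_frame('top')['pixels']; b=grab_frame('side')['pixels']
def c(im,x,y,w,h,W,H): return cv2.resize(im[y:y+h,x:x+w],(W,H),interpolation=cv2.INTER_CUBIC)
cv2.imwrite('pics/m4.png',np.hstack([c(a,352,205,32,40,400,500),c(b,195,230,60,75,400,500)]))"
```

```text
t 9.47 pos [0.5974 0.213  0.0791] yang -1.1271 tilt [-0.0112 -0.0017] F [-0.19 -0.97  0.03] M [-0.01  0.   -0.02] w 0.0855 q6 1.31
[0.1,0,1.23,-0.003,0.011,0,0, 0.09,-0,1.23,0,0,0,0, 0.09,-0,1.23,0,0,0,0, 0.09,-0,1.23,0,0,0,0, 0.09,-0,1.23,0,0,0,0]
[0.09,-0,1.23,0,0,0,0]
```

View pics/m4.png

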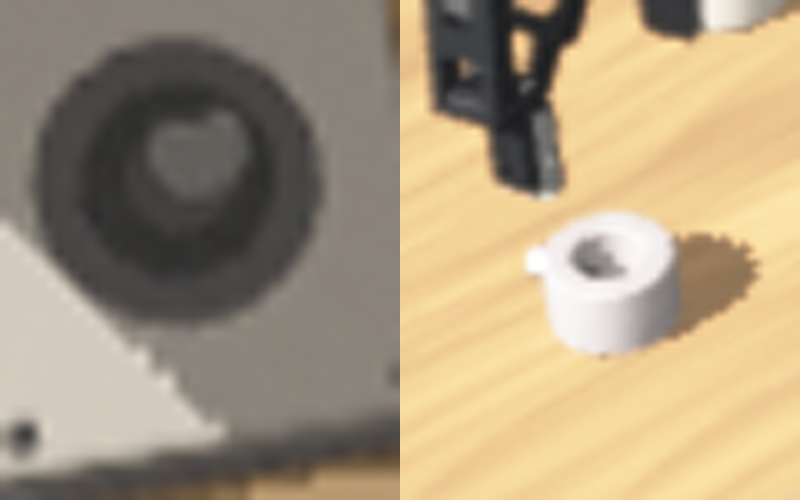

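The shaft's flat edge (155,130)–(235,110) faces the rest to within pixel error. The collar stands clear below the open fingers, so I'll descend and grip.

```bash
python3 -m pendant '[0.1,0,1.23,-0.003,0.011,0,0, 0.09,0,1.23,0,0,0,0, 0.09,0,1.23,0,0,0,0, 0.09,0,1.23,0,0,0,0, 0.09,0,1.0,0,0,0,0]' >/dev/null
python3 -c "
from h import *
st();plan([.6022,.2155,.004],-1.13,2,0)"
```

```text
t 10.20 pos [0.6067 0.2153 0.0222] yang -1.1276 tilt [0.0119 0.0024] F [ 0.98 -0.26 -0.06] M [0.01 0.   0.01] w 0.0853 q6 1.31
[-0.21,-0.11,0.91,0.003,-0.012,0.001,0, -0.2,-0.11,0.91,0,0,0.001,0]
```

```bash
python3 -m pendant '[-0.21,-0.11,0.91,0.003,-0.012,0,0, -0.15,-0.11,0.91,0,0,0,0, 0,0,0.05,0,0,0,0.2, 0,0,0,0,0,0,0.35]' 40 >/dev/null; python3 -c "from h import *;st()"
python3 -m pendant '[0,0,0,0,0,0,0.5, 0,0,0,0,0,0,0.7, 0,0,0,0,0,0,1, 0,0,0,0,0,0,1]' 80 >/dev/null
python3 -c "
from h import *
st();plan([.6022,.2155,.004],-1.13,2,0)"
```

```text
t 10.70 pos [0.6017 0.2158 0.0008] yang -1.1274 tilt [-0.003  -0.0006] F [ 0.41 -0.18 -0.59] M [ 0.01 -0.   -0.01] w 0.0561 q6 1.31
t 11.20 pos [0.6019 0.2159 0.0016] yang -1.1274 tilt [-0.0022 -0.0004] F [-0.1  -0.43 -0.67] M [ 0.01 -0.02  0.02] w 0.0445 q6 1.31
[0,0.02,-0.12,-0.001,0.002,0.001,0, 0,0.02,-0.12,0,0,0.001,0]
```

```bash
python3 -m pendant '[0,0,-1.5,0,0,0,1, 0,0,-3,0,0,0,1, 0,0,-4,0,0,0,1, 0,0,-4,0,0,0,1, 0,0,-2,0,0,0,1]' >/dev/null
python3 -m pendant '[0,0,0,0,0,0,1]' >/dev/null
python3 -c "
from h import *
st()
a=grab_frame('top')['pixels']; b=grab_frame('side')['pixels']
s=get_state(); q=s['position']
for n in('top','side'): print(proj(n,q+[0,0,.01]))
u,v=proj('side',q+[0,0,.01])[0].astype(int); x,y=u-32,v-40
u2,v2=proj('top',q)[0].astype(int)
def c(im,x,y,w,h,W,H): return cv2.resize(im[y:y+h,x:x+w],(W,H),interpolation=cv2.INTER_CUBIC)
print(x,y,u2-24,v2-30)
cv2.imwrite('pics/m5.png',np.hstack([c(a,u2-24,v2-30,48,60,400,500),c(b,x,y,64,80,400,500)]))"
```

```text
t 11.95 pos [0.6021 0.2159 0.154 ] yang -1.1274 tilt [-0.0014 -0.0002] F [-0.09  0.79 -2.93] M [0.04 0.05 0.03] w 0.0443 q6 1.31
[[237.09112583 189.29139444]]
[[220.92867356 221.22637175]]
188 181 213 160
```

View pics/m5.png

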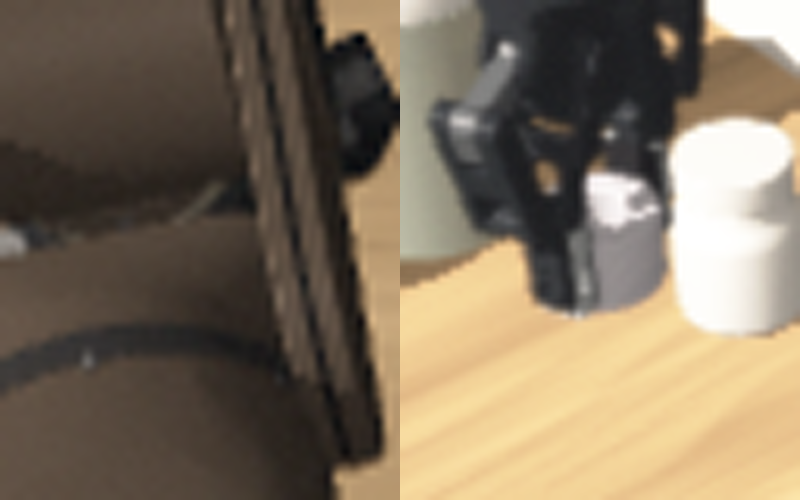

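Held collar (side crop): its right silhouette is at crop x≈667 and its lower rim is near (610,312). The arm hides it in the top view. I'll check how far it's off centre in the jaws.

```bash
python3 -c "
from h import *
s=get_state(); q=s['position']; X=s['tool_rot'][:,0]
th=np.linspace(0,6.28,200)
for o in(-.004,-.002,0,.002,.004):
    c=q+o*X; c[2]=.1524
    ring=lambda z:np.c_[c[0]+.023*np.cos(th),c[1]+.023*np.sin(th),th*0+c[2]+z]
    p0,p1=proj('side',ring(0)),proj('side',ring(.028)); f=lambda u,o:(u+.5-o)*6.25-.5
    print(o,'right',f(p0[:,0].max(),188)+400,f(p1[:,0].max(),188)+400,'bottom',f(p0[:,1].max(),181),'top',f(p1[:,1].min(),181))
a=.15-np.pi/2
plan([.539,-.099,.16],a,12,1)"
```

```text
-0.004 right 688.2828453023819 680.7482527962386 bottom 317.02377466727705 top 172.2166364019521
-0.002 right 683.2372320658499 675.6298108149905 bottom 315.6300984709039 top 170.92562831844577
0 right 678.197091577012 670.5170052302526 bottom 314.23796172048054 top 169.63602170279523
0.002 right 673.1624149366321 665.4098267370009 bottom 312.8473618667217 top 168.34781427417028
0.004 right 668.1331932647597 660.3082660506824 bottom 311.4582963659678 top 167.06100375668802
[-1.59,2.15,-0.07,-0.002,0.006,0.024,1, -1.54,2.19,-0.07,0,0,0.024,1, -1.48,2.22,-0.07,0,0,0.024,1, -1.43,2.26,-0.07,0,0,0.024,1, -1.37,2.29,-0.07,0,0,0.024,1]
[-1.31,2.33,-0.07,0,0,0.024,1, -1.26,2.36,-0.07,0,0,0.024,1, -1.2,2.39,-0.07,0,0,0.024,1, -1.14,2.42,-0.07,0,0,0.024,1, -1.08,2.44,-0.07,0,0,0.024,1]
[-1.02,2.47,-0.07,0,0,0.024,1, -0.96,2.49,-0.07,0,0,0.024,1]
```

```bash
python3 -m pendant '[-1.59,2.15,-0.07,-0.002,0.006,0.024,1, -1.54,2.19,-0.07,0,0,0.024,1, -1.48,2.22,-0.07,0,0,0.024,1, -1.43,2.26,-0.07,0,0,0.024,1, -1.37,2.29,-0.07,0,0,0.024,1]' >/dev/null
python3 -m pendant '[-1.31,2.33,-0.07,0,0,0.024,1, -1.26,2.36,-0.07,0,0,0.024,1, -1.2,2.39,-0.07,0,0,0.024,1, -1.14,2.42,-0.07,0,0,0.024,1, -1.08,2.44,-0.07,0,0,0.024,1]' >/dev/null
python3 -m pendant '[-1.02,2.47,-0.07,0,0,0.024,1, -0.5,1.2,-0.07,0,0,0.024,1]' >/dev/null
python3 -c "
from h import *
st();plan([.538,-.099,.12],.15-np.pi/2,4,1)"
```

```text
t 13.55 pos [ 0.5215 -0.0922  0.1291] yang -1.4237 tilt [-0.054   0.0058] F [-0.2  -0.31 -1.59] M [ 0.03 -0.02 -0.04] w 0.0441 q6 1.07
[0.4,0.23,0.2,-0.014,0.053,-0,1, 0.38,0.23,0.23,0,0,-0.001,1, 0.38,0.23,0.23,0,0,-0.001,1, 0.38,0.23,0.23,0,0,-0.001,1]
```

```bash
python3 -m pendant '[0.4,0.23,0.1,-0.014,0.053,0,1, 0.38,0.23,0.1,0,0,0,1, 0.38,0.23,0.1,0,0,0,1, 0.3,0.23,0.1,0,0,0,1, 0,0,0,0,0,0,1]' >/dev/null
python3 -c "
from h import *
st();plan([.538,-.099,.105],.15-np.pi/2,3,1)"
```

```text
t 14.18 pos [ 0.5363 -0.0986  0.1207] yang -1.4249 tilt [-0.0063  0.003 ] F [ 0.33  0.94 -1.6 ] M [-0.05 -0.04  0.02] w 0.0438 q6 1.06
[0.06,0.02,0.52,-0.004,0.006,-0.001,1, 0.06,0.02,0.52,0,0,-0.001,1, 0.06,0.02,0.52,0,0,-0.001,1]
```

```bash
python3 -m pendant '[0.06,0.02,0.52,-0.004,0.006,0,1, 0.06,0.02,0.52,0,0,0,1, 0.05,0.02,0.52,0,0,0,1, 0,0,0,0,0,0,1]' >/dev/null
python3 -c "
from h import *
st();plan([.538,-.099,.105],.15-np.pi/2,2,1)
snap('side','s6.png',(296,150,392,246),6)
s=get_state();c=s['position']+.001*s['tool_rot'][:,0];c[2]-=.0016
th=np.linspace(0,6.28,200);f=lambda p:(p+.5-[296,150])*6-.5
for z in(0,.028):
  p=f(proj('side',np.c_[c[0]+.023*np.cos(th),c[1]+.023*np.sin(th),th*0+c[2]+z])); print('pred ring',z,p.min(0),p.max(0))
p=f(proj('side',[[.539,-.099,.046],[.539,-.099,.092]]));print('pred axis',p)"
```

```text
t 14.68 pos [ 0.5378 -0.0984  0.1037] yang -1.4244 tilt [-0.0003  0.0001] F [-0.15 -0.08 -2.53] M [-0.01 -0.01 -0.  ] w 0.0441 q6 1.06
[0,0.03,-0.07,-0,0,-0.002,1, 0,0.03,-0.07,0,0,-0.002,1]
pred ring 0 [238.56425618 284.26269031] [350.59949514 346.64706578]
pred ring 0.028 [240.38017736 227.17001059] [353.91564725 288.73926546]
pred axis [[290.74616376 425.94268241]
 [294.80016649 335.58792681]]
```

View pics/s6.png

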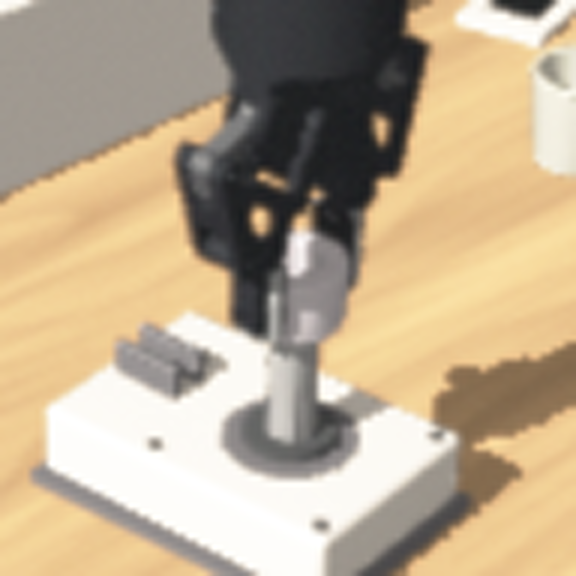

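The collar sits right over the shaft: its right edge is at ≈349 against 350–353 predicted, and the shaft's mid-line at ≈293 against 292.7. I'll lower it gently.

```bash
python3 -m pendant '[0,0.05,0.4,0,0,0,1, 0,0,0.4,0,0,0,1, 0,0,0.4,0,0,0,1]' 100 >/dev/null; python3 -c "from h import *;st()"
python3 -m pendant '[0,0,0.4,0,0,0,1, 0,0,0.4,0,0,0,1]'  >/dev/null; python3 -c "from h import *;st()"
```

```text
t 15.10 pos [ 0.5387 -0.0993  0.092 ] yang -1.4245 tilt [ 0.0018 -0.0007] F [-0.39 -0.72 -1.47] M [-0.01  0.02 -0.03] w 0.0437 q6 1.06
t 15.35 pos [ 0.5384 -0.0993  0.0833] yang -1.4244 tilt [ 0.001  -0.0006] F [-0.95  0.25 -1.41] M [ 0.01  0.05 -0.04] w 0.0437 q6 1.06
```

```bash
for i in 1 2 3; do :; done
python3 -m pendant '[0,0,0.3,0,0,0,1, 0,0,0.3,0,0,0,1]'  >/dev/null; python3 -c "from h import *;st()"
python3 -m pendant '[0,0,0.3,0,0,0,1, 0,0,0.3,0,0,0,1, 0,0,0.3,0,0,0,1]'  >/dev/null; python3 -c "from h import *;st()"
```

```text
t 15.60 pos [ 0.5384 -0.0993  0.0767] yang -1.4245 tilt [ 0.0009 -0.0005] F [ 0.66  0.09 -1.3 ] M [ 0.02  0.02 -0.02] w 0.0441 q6 1.06
t 15.97 pos [ 0.5384 -0.0993  0.0672] yang -1.4244 tilt [ 0.0008 -0.0005] F [ 0.39  0.24 -1.06] M [-0.02  0.01  0.  ] w 0.0437 q6 1.06
```

Collar underside is at ≈65.6 mm, so the screw tip has passed the shaft top without contact.

```bash
python3 -m pendant '[0,0,0.4,0,0,0,1, 0,0,0.4,0,0,0,1, 0,0,0.4,0,0,0,1]'  >/dev/null; python3 -c "from h import *;st()"
python3 -m pendant '[0,0,0.2,0,0,0,1, 0,0,0.2,0,0,0,1, 0,0,0.2,0,0,0,1]'  >/dev/null; python3 -c "from h import *;st()"
```

```text
t 16.35 pos [ 0.5384 -0.0993  0.0544] yang -1.4244 tilt [ 0.0008 -0.0006] F [ 0.34 -0.06 -0.49] M [-0.02  0.04  0.05] w 0.0436 q6 1.06
t 16.73 pos [ 0.5384 -0.0993  0.0478] yang -1.4244 tilt [ 0.0007 -0.0005] F [-1.08 -0.49  0.46] M [0.02 0.07 0.01] w 0.0436 q6 1.06
```

```bash
python3 -m pendant '[0,0,0.2,0,0,0,1, 0,0,0,0,0,0,1]' 120 >/dev/null; python3 -c "from h import *;st()"
python3 -m pendant '[0,0,0.3,0,0,0,1]'  >/dev/null; python3 -c "from h import *;st()"
```

```text
t 16.98 pos [ 0.5383 -0.0993  0.048 ] yang -1.4241 tilt [-0.0016  0.0001] F [-0.95 -0.22 -1.8 ] M [-0.    0.14 -0.  ] w 0.0434 q6 1.06
t 17.10 pos [ 0.5385 -0.0994  0.0476] yang -1.4237 tilt [-0.0037  0.0005] F [-11.85   3.44  24.91] M [0.53 1.83 0.04] w 0.0432 q6 1.06
```

```bash
python3 -m pendant '[-0.1,0.02,0.3,0,0,0,1]'  >/dev/null; python3 -c "
from h import *;st()
snap('side','s7.png',(296,150,392,246),6);st();snap('top','x.png');st()"
```

```text
t 17.23 pos [ 0.5384 -0.0994  0.0477] yang -1.4240 tilt [-0.0035  0.0016] F [-7.07  5.02 16.4 ] M [0.86 0.91 0.03] w 0.0429 q6 1.06
t 17.27 pos [ 0.5384 -0.0994  0.0477] yang -1.4239 tilt [-0.0035  0.0016] F [-6.25  4.54 16.09] M [0.64 1.11 0.01] w 0.0432 q6 1.06
t 17.32 pos [ 0.5385 -0.0994  0.0477] yang -1.4238 tilt [-0.0034  0.0014] F [-6.59  4.33 15.48] M [ 0.64  1.05 -0.01] w 0.0432 q6 1.06
```

View pics/s7.png

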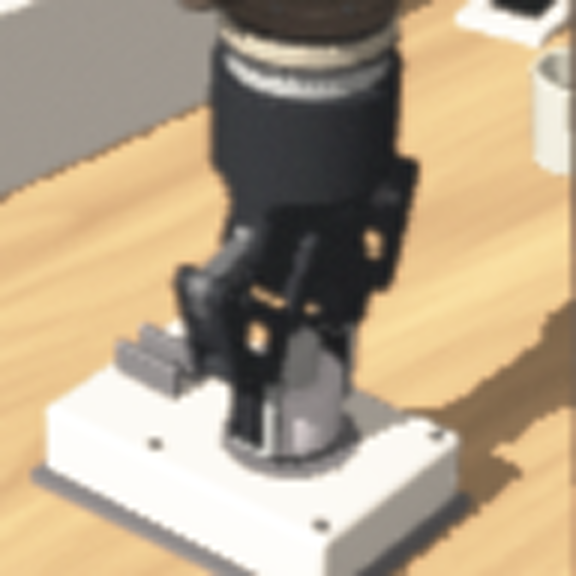

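The collar is seated on the shoulder, with its underside at about 46.1 mm. I'll press a little harder, then hand in.

```bash
python3 -m pendant '[-0.1,0,0.45,0,0,0,1]' 120 >/dev/null; python3 -c "
from h import *;st();grab_frame('side');grab_frame('side');st()"
```

```text
t 17.45 pos [ 0.5385 -0.0994  0.0476] yang -1.4236 tilt [-0.004   0.0022] F [-12.5    4.68  27.85] M [ 0.72  1.97 -0.03] w 0.0433 q6 1.05
t 17.55 pos [ 0.5385 -0.0994  0.0477] yang -1.4236 tilt [-0.0038  0.0021] F [-10.14   4.5   23.4 ] M [ 0.71  1.62 -0.09] w 0.0434 q6 1.05
```

The press holds steady at about 25 N, and the collar isn't slipping.

```bash
python3 -c "
from h import *;print(sign_off());st()"
```

```text
the job is handed in; nothing more can be done
None
the job is handed in; nothing more can be done
```

The collar is seated on the shaft with its screw over the flat and facing the hex-key rest. I handed the job in at about 17.6 s, with the gripper still holding the collar and pressing it down.

- **Shaft:** I gripped it across the flat (opening about 17 mm) and turned it clockwise by about 1.35 rad. The jaws read 0.150 rad as I let go, and the rest's direction measured 0.14–0.16 rad. The later top crops gave rougher flat-edge angles of about 0.24–0.31 rad. I put that difference down to pixel error.
- **Collar:** I picked it up across the sides beside the boss and lowered it with almost no contact force until it met the shoulder. Its underside came to about 46.1 mm, and the shoulder is at 46 mm. The screw direction is about 0.147 rad by the jaw angle. I could not see the boss once the collar was gripped, so this relies on the angle measured before pickup (0.43–0.47 rad, against 0.444 for the jaws).
- **Last check:** The downward press was about 23–28 N, with a sideways force of about 10–12 N that I did not manage to remove. Height and angle held steady, so the collar was not slipping at 120 N grip.
- **Other things:** I did not touch the plain ring or anything else on purpose. I did not check their positions again at the end.

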